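Tighten the eye screw of a soldering jig with its bar

ROBOT

A 6-joint arm with a two-finger parallel gripper is mounted at the origin on the work surface. World frame = base frame: x ahead of the robot, y to its left, z up, the work surface at z = 0. Lengths are in m, angles in rad, forces in N, time in s.
With the tool pointing down it reaches from about 0.35 to 0.85 m from the base axis. Payload 8.1 kg.
Tool frame: the origin (TCP) lies between the finger pads; the fingertips stand 11 mm ahead of it and the grasp point (between the pads) lies 8 mm behind it (robot.tips_ahead is the distance from the TCP to the fingertips, in m); z points along the fingers, y is the line along which they close (so a half turn about z gives the same grasp; the last joint's range is limited). The gripper opens to 93 mm and grips with 3 to 60 N. Pads are 15 mm wide; open, the fingers measure 128 mm over their backs; the gripper's body (75 mm by 188 mm) begins 65 mm behind the grasp point.
Start: joints at [1.085, 0.13, 1.488, -0, 1.523, -0.085], TCP at [0.234, 0.552, 0.23] pointing down, gripper open.
Joint ranges: [-2.96, 2.96], [-0.89, 2.26], [0.02, 2.5], [-1.34, 4.48], [0, 2.73], [-2.66, 2.66]. Speed limits (rad/s): [2.39, 2.39, 2.79, 3.14, 3.14, 3.14].

INTERFACE

Orientations are given as a rotation vector (axis times angle).
In Python, from plant import robot gives the robot as it stands. The module is installed in compiled form; this text tells all that it offers.
- The arm moves only by the tool move_arm, never from a script. Its argument "deltas" is one flat list of numbers, 7 for each row, row after row: the shift along the tool's x, y, z in m, then the turn, a rotation vector about the tool's x, y, z in rad, then the opening, from 0 (shut) to 1 (fully open). A call has 1 to 12 rows; each row is the pose to reach, as a shift and turn from the pose commanded when the call began, along the tool's axes at that moment; what a row does not reach only later rows make up. A row lasts 1/8 s, in which the tool goes at most 62.5 mm and 10.7 degrees, less where a joint would pass 70% of its speed; a pose out of reach is approached as far as the arm can. A call with a gripper value outside its range is refused whole. The fingers move at their own pace and stop on an object; "squeeze" is the grip in N (left out, the last holds). Time passes only in rows, so rows that repeat a pose let the fingers close. It gives the time, the measured TCP pose, the force, the opening and the grip force at its end, in the units of the state.
- robot.read_state(): the state, without advancing time (a new reading comes with each control period).
- robot.read_camera(name): name is "scene" or "top" or "wrist"; returns (picture, depth): 480x640x3 uint8, red, green, blue; 480x640 float32, m along the optical axis (not along the pixel's ray), 0 where there is no reading.
- robot.camera_model(name): a dict with "K" (3x3 intrinsics, pixels), "R" (3x3) and "t" (3): a world point X has camera coordinates R X + t; the wrist camera has in their place "tool_from_camera" (4x4, takes a point from camera to tool coordinates, whose origin is the TCP and whose axes are the flange's). Camera axes: x right, y down, z forward; pixel columns grow to the right and rows downward; lengths in m; the calibration is good to about 2 mm. A picture is of the moment at which its call begins: read the wrist's pose just before it. camera_model takes no time and is no camera call.
- robot.close_job(): hands the job in; it is judged then, once.
Trained networks look in the newest picture that a camera, given by its name, has taken for a name from the list of things; names that differ only in an ending like _2 or _b are one class to them, and where a whole thing is asked for, a point or a joint stands for the part that bears it (a point fixed in the world has none). Each returns a list of dicts, best first, with "confidence" (0 to 1); they miss things now and then, are a little off and sometimes report something else, mostly with a low value. They report only what shows in the picture. A call takes as long as a camera call. They do not tell look-alikes from the thing itself.
- robot.recognise(camera, label): "uv" ([column, row] in pixels, amid what is visible of it).
The state is a dict: "t": time; "q": joint angles; "dq": joint speeds; "joint_torque": joint torques, N m; "tool_pos": TCP position; "orientation": TCP orientation; "force": force on the tool from outside, world axes, zero at the start; "wrist_torque": the same for the moment, N m; "opening": finger opening in m; "gripper_force": force on a finger pad.
Only numpy, scipy, OpenCV 4.12 (cv2) and the standard library are available. Lean on these libraries where they do the work, as an engineer would, in place of code of your own. Each camera call takes 0.05 s, during which the arm holds its last target. There are 200 camera calls.

TASK

Tighten the eye screw that holds the clamp strap on the circuit-board jig: take the loose bar from its black rest, slide it through the loop of the eye and turn the eye clockwise (seen from above) until its collar is fully home on the strap, which you feel as a firm stop; go gently and do not force it beyond the stop. Turn it only with the bar, never with the fingers on the eye. Then draw the bar out, lay it back in both notches of its rest as it was, and leave the other things on the bench alone.

Things in the scene. Friction and masses are not known exactly. Their poses are not given: they have to be found in the camera images.
- jig: Fixed board jig: aluminium plate with orange mat and black circuit board, under 20 mm high, x = -100 to +100 mm, y = -200 to +50 mm, and on it along y a steel clamp strap (30 x 105 mm, top 32 mm above the bench). Origin on the bench below the axis of the eye screw; z up. Only strap and eye screw are taller than 20 mm.
- strap_top (a point): Centre of the strap's top face on the axis of the eye screw, z up: the collar must come down onto this.
- eye: Steel eye screw upright in the strap. Origin = centre of its loop, on the vertical screw axis, about 78 mm above the bench; z up, x along the loop's hole. The loop is a short level tube: hole 13 mm wide, 22 mm long (x = -11 to +11 mm), 29 mm across outside; below it a 12 mm shank and a round collar 24 mm across. It only turns about its vertical axis; clockwise from above tightens.
- collar (a point): Underside of the eye's collar on the axis, 46 mm below the loop's centre. It starts 0.15 to 0.63 mm above the strap, too little to measure, and comes down 0.5 mm per rad: 0.3 to 1.25 rad to go, different each time. The eye runs at about 0.12 N m and stays where left; home is a firm stop: 0.2 to 0.35 N m there is plenty, 0.5 N m harms it. The bar has about 0.2 rad of play in the hole either way.
- bar: Loose bar, about 70 g: a round steel rod 8 mm thick and 90 mm long with a rounded tip, and a grey flat-sided handle 50 mm long, 16 mm wide (y), 18 mm high (z). Origin on the rod's axis where it leaves the handle; x along the rod to the tip, z up. Handle from x = -50 to 0 mm, rod from 0 to +90 mm.
- bar_tip (a point): Tip of the bar's rod, 90 mm along x from the bar's origin.
- bar_grip (a point): Centre of the bar's handle, 25 mm behind the bar's origin, same axes as the bar.
- bar_mid (a point): Point on the rod's axis 47.5 mm from the handle: midway between the two notches when the bar lies in its rest.
- rest: Fixed black rest: foot 100 x 50 mm, two uprights 66 mm apart along its x axis, 12 mm thick, each with an open-topped V notch for the rod (floor 38 mm above the bench, mouth about 30 mm wide, lugs up to 56 mm high). Origin on the bench under its centre, z up; the bar lies along x, tip at +x, handle overhanging freely at -x.
- rest_top (a point): Midway between the two notches, 42 mm above the bench, where bar_mid lies when the bar rests in the notches; axes as the rest's.
- spool: Bystander: aluminium-coloured solder spool standing on end, 60 mm across, 44 mm high; origin under its centre.
- flux: Bystander: white flux bottle 44 mm across, 85 mm high; origin under its centre.
- driver: Bystander: screwdriver 170 mm long lying on the bench.
Not all that is in view belongs to the job. Of the things shaped like the bar, the steel one is meant. What is shaped like the rest but green or orange is not meant.

How it is judged:
On the way, in this order (a step that is already met when the one before it is completed fails the run):
1. the bar is through the loop of the eye, its tip out on the far side (x of eye in the frame of bar between 0 and 0.078 m and y of eye in the frame of bar between -0.005 and 0.005 m and z of eye in the frame of bar between -0.005 and 0.005 m), for 0.1 s.
2. the eye is turned home, collar on the strap, with the bar through its loop (all of step 1 and z of collar in the frame of strap_top below 5e-05 m), for 0.1 s.
3. the bar lies in both notches of its rest (horizontal distance between bar_mid and rest_top below 0.014 m and z of bar_mid in the frame of rest_top below 0.005 m and angle between the x axis of bar and the x axis of rest, either way round below 0.12 rad), for 0.1 s.
At the end, for the whole second after the job is handed in: The eye's collar is home on the strap (gap under 0.05 mm, which is within 0.1 rad of the stop), and the bar lies still in both notches of its rest, tip the same way as at the start (its middle within 14 mm along and 5 mm in height of the rest's middle, within 0.12 rad of the rest's axis) (all of step 3 and z of collar in the frame of strap_top below 5e-05 m and z of bar_mid in the frame of rest_top above -0.005 m and x of bar_tip in the frame of rest_top above 0 m and linear speed of bar below 0.02 m/s); the robot touches nothing.
It fails at once if the bar is forced against the eye (over 75 N of contact force in all, about 0.55 N m) (contact force between bar and eye above 75 N).
It fails at once if the fingers press on the eye (contact force between the fingers and eye above 2 N).
It fails at once if a bystander is moved by more than 20 mm (distance of any of spool, flux, driver from where it was at the start of the episode above 0.02 m).
It also fails if it takes over 72 s, if anything falls off the work surface, if the arm or the gripper's body presses on something with over 40 N, if the wrist force passes 120 N, or if a joint passes its speed limit or range.

## Working session

There is one attempt and no reset: what is moved stays moved. The work goes in short steps, Python scripts to look and compute and a tool call to move; the robot and the scene stay as the last step left them, time stands still between calls to the robot, and variables do not carry over. Pictures are saved under pics/ and viewed, at most 10 in all, crops included, and the job is handed in when it is done.

Besides the shell and the picture viewer there is one more tool, called after "Request:" as name(argument=value, ...) on one line, values as JSON. move_arm: Moves the arm, as the interface text tells. Its arguments: {"type":"object","properties":{"deltas":{"type":"array","items":{"type":"number"}},"squeeze":{"type":"number"}},"required":["deltas"]}

```bash
mkdir -p pics; cat > h.py <<'E'
import numpy as np, cv2
from plant import robot
from scipy.spatial.transform import Rotation as Rn
def cam(name):
    s=robot.read_state(); im,d=robot.read_camera(name); m=robot.camera_model(name)
    K=np.array(m["K"])
    if name=="wrist":
        T=np.array(m["tool_from_camera"]); W=np.eye(4); W[:3,:3]=Rn.from_rotvec(s["orientation"]).as_matrix(); W[:3,3]=s["tool_pos"]; C=W@T
    else:
        C=np.eye(4); R=np.array(m["R"]); C[:3,:3]=R.T; C[:3,3]=-R.T@np.array(m["t"])
    return im,d,K,C
def cloud(d,K,C):
    v,u=np.mgrid[:480,:640]; P=np.stack([(u-K[0,2])/K[0,0]*d,(v-K[1,2])/K[1,1]*d,d],-1)
    return P@C[:3,:3].T+C[:3,3]
def ray_z(uv,z,K,C):
    r=C[:3,:3]@np.array([(uv[0]-K[0,2])/K[0,0],(uv[1]-K[1,2])/K[1,1],1]); return C[:3,3]+r*(z-C[2,3])/r[2]
def save(n,im): cv2.imwrite("pics/"+n+".png",im[...,::-1])
E
python3 - <<'E'
from h import *
np.set_printoptions(precision=4,suppress=True)
s=robot.read_state(); print(s["t"],s["tool_pos"],s["orientation"],s["force"],s["opening"])
im,d,K,C=cam("top"); P=cloud(d,K,C); save("top",im); np.savez("top.npz",im=im,d=d,K=K,C=C); print(C)
for l in ["jig","eye","collar","bar","bar_grip","rest","spool","flux","driver"]:
    print(l,[(np.round(r["uv"]).astype(int).tolist(),round(r["confidence"],2),P[int(r["uv"][1]),int(r["uv"][0])].round(3).tolist()) for r in robot.recognise("top",l)[:4]])
E
```

```text
0.0 [0.2338 0.552  0.2286] [-0.6253 -3.0782  0.0027] [-0.3476 -1.5635 -0.3816] 0.0930253289560376
[[ 0.0238 -0.9947  0.1004  0.3868]
 [-0.9996 -0.0224  0.0152  0.1062]
 [-0.0129 -0.1007 -0.9948  1.5938]
 [ 0.      0.      0.      1.    ]]
jig [([408, 226], 0.71, [0.59, -0.071, 0.021]), ([252, 243], 0.38, [0.533, 0.336, 0.047]), ([383, 219], 0.31, [0.599, 0.001, 0.096])]
eye []
collar []
bar [([218, 196], 0.77, [0.663, 0.439, -0.001]), ([234, 309], 0.55, [0.364, 0.382, 0.024]), ([250, 242], 0.49, [0.535, 0.341, 0.046]), ([382, 221], 0.17, [0.592, 0.003, 0.089])]
bar_grip [([255, 244], 0.77, [0.533, 0.328, 0.047]), ([212, 201], 0.71, [0.645, 0.453, 0.019]), ([237, 307], 0.55, [0.369, 0.373, 0.017])]
rest [([275, 251], 0.87, [0.517, 0.283, -0.001]), ([311, 287], 0.75, [0.423, 0.184, 0.011]), ([151, 249], 0.61, [0.517, 0.615, 0.003]), ([250, 244], 0.49, [0.532, 0.34, 0.055])]
spool [([529, 299], 0.83, [0.405, -0.375, 0.05])]
flux [([518, 192], 0.75, [0.678, -0.346, 0.067])]
driver [([296, 171], 0.61, [0.729, 0.231, 0.028])]
```

View pics/top.png

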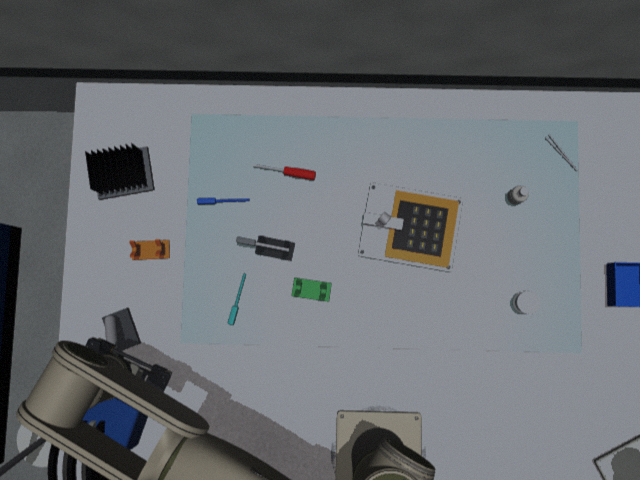

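Bar-shaped things: grey steel (265,245) on the black rest, blue (222,201), teal (237,300). Rest-shaped: black (268,247), green (311,289), orange (150,249). The steel bar with the grey handle in the black rest fits; I confirm it in a crop.

```bash
python3 - <<'E'
from h import *
np.set_printoptions(precision=4,suppress=True)
z=np.load("top.npz"); im,d,K,C=[z[k] for k in("im","d","K","C")]; P=cloud(d,K,C)
a=cv2.resize(im[185:305,190:345],None,fx=5,fy=5,interpolation=cv2.INTER_CUBIC)[:, :]
b=cv2.resize(im[175:280,350:470],None,fx=4,fy=4,interpolation=cv2.INTER_CUBIC)
save("crop",cv2.resize(np.hstack([a,cv2.resize(b,(600,600))]),(800,349)))
for n,(u0,u1,v0,v1,zl,zh) in {"rest+bar":(230,300,230,265,.025,.08),"eye":(350,410,205,240,.055,.12)}.items():
    q=P[v0:v1,u0:u1].reshape(-1,3); q=q[(q[:,2]>zl)&(q[:,2]<zh)]; print(n,len(q),q.mean(0),q.min(0),q.max(0)); c=np.cov(q[:,:2].T); w,v=np.linalg.eigh(c); print(v[:,1],np.sqrt(w))
print(robot.camera_model("wrist")["tool_from_camera"])
print(robot.camera_model("scene"))
E
```

```text
rest+bar 382 [0.5309 0.3053 0.0472] [0.5005 0.2394 0.0253] [0.5534 0.3779 0.0605]
[0.1665 0.986 ] [0.0091 0.0423]
eye 99 [ 0.6004 -0.0024  0.0893] [ 0.5844 -0.0174  0.065 ] [0.6163 0.0126 0.0983]
[-0.8134  0.5817] [0.0064 0.0082]
[[ 0.0006 -0.9631 -0.2692  0.0746]
 [ 1.      0.0007 -0.0003  0.0003]
 [ 0.0005 -0.2692  0.9631 -0.1547]
 [ 0.      0.      0.      1.    ]]
{'K': array([[568.8933,   0.    , 312.5536],
       [  0.    , 568.8933, 240.0247],
       [  0.    ,   0.    ,   1.    ]]), 'R': array([[-0.7051,  0.7089,  0.0155],
       [ 0.4722,  0.4858, -0.7355],
       [-0.5289, -0.5113, -0.6773]]), 't': array([ 0.3124, -0.2547,  1.6977])}
```

View pics/crop.png

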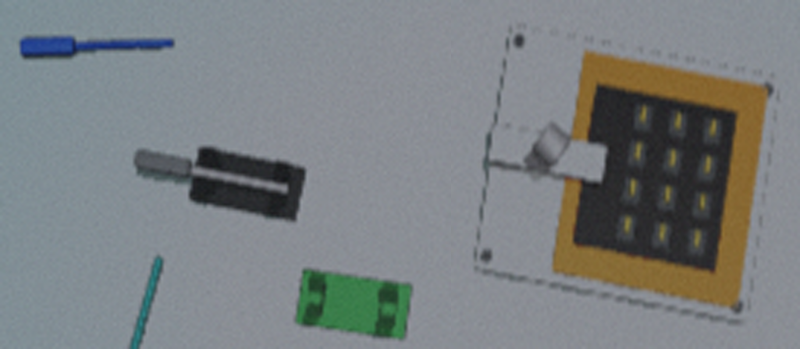

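Crop confirms: grey handle and steel rod lie in the black rest (crop ~(135–305,160–190)); the green one is empty, and the blue and teal bars are decoys. Now a near look at the eye.

```bash
cat >> h.py <<'E'
np.set_printoptions(precision=4,suppress=True)
def goto(p,ang):
    "deltas for TCP world p, tool down, tool x at world angle ang (deg)"
    s=robot.read_state(); R=Rn.from_rotvec(s["orientation"]); a=np.radians(ang)
    T=Rn.from_matrix(np.array([[np.cos(a),np.sin(a),0],[np.sin(a),-np.cos(a),0],[0,0,-1]]))
    print("t",round(s["t"],2),"pos",np.array(s["tool_pos"]),"d",R.inv().apply(np.array(p)-s["tool_pos"]),"rot",(R.inv()*T).as_rotvec())
E
python3 - <<'E'
from h import *
goto([.60,0,.23],80)
E
```

```text
t 0.5 pos [0.2341 0.5525 0.2296] d [-0.5525 -0.3659 -0.0004] rot [-0.     -0.      1.3446]
```

Request:
move_arm(deltas=[-0.553, -0.366, 0, 0, 0, 1.345, 1, -0.553, -0.366, 0, 0, 0, 1.345, 1, -0.553, -0.366, 0, 0, 0, 1.345, 1, -0.553, -0.366, 0, 0, 0, 1.345, 1, -0.553, -0.366, 0, 0, 0, 1.345, 1, -0.553, -0.366, 0, 0, 0, 1.345, 1, -0.553, -0.366, 0, 0, 0, 1.345, 1, -0.553, -0.366, 0, 0, 0, 1.345, 1, -0.553, -0.366, 0, 0, 0, 1.345, 1, -0.553, -0.366, 0, 0, 0, 1.345, 1, -0.553, -0.366, 0, 0, 0, 1.345, 1, -0.553, -0.366, 0, 0, 0, 1.345, 1])

```text
t: 2.0
tool_pos: [0.6012, -0.0029, 0.2292]
orientation: [2.411, 2.014, -0.001]
force: [-0.1, 0.5, 0.2]
opening: 0.093
gripper_force: 0.0
```

```bash
python3 - <<'E'
from h import *
s=robot.read_state(); print(s["t"],s["tool_pos"],s["q"],s["force"])
im,d,K,C=cam("wrist"); save("w1",im); P=cloud(d,K,C); np.savez("w1.npz",im=im,d=d,K=K,C=C)
print([ (r["uv"],r["confidence"],P[int(r["uv"][1]),int(r["uv"][0])]) for r in robot.recognise("wrist","eye")])
q=P.reshape(-1,3); q=q[(q[:,2]>.06)&(q[:,2]<.1)&(np.hypot(q[:,0]-.6,q[:,1])<.04)]; print(len(q),q.mean(0),q.min(0),q.max(0))
t=q[q[:,2]>.086]; w,v=np.linalg.eigh(np.cov(t[:,:2].T)); print(len(t),t.mean(0),v,np.sqrt(w))
print(cv2.minAreaRect((t[:,:2]*1000).astype(np.float32)),cv2.minAreaRect((q[:,:2]*1000).astype(np.float32)))
E
```

```text
2.0 [ 0.6012 -0.0029  0.2292] [-0.0898  0.1343  1.4848 -0.0004  1.5229  0.0888] [-0.0867  0.4756  0.248 ]
[([320.2, 224.0], 0.7, array([0.6026, 0.0012, 0.0918]))]
1003 [0.6022 0.0008 0.0875] [ 0.5849 -0.0171  0.0664] [0.6193 0.0155 0.0944]
742 [ 0.6021 -0.0005  0.0903] [[-0.4331 -0.9013]
 [-0.9013  0.4331]] [0.0064 0.0066]
((602.2301635742188, -1.0686225891113281), (22.05157470703125, 24.150747299194336), 51.82657241821289) ((601.8379516601562, -0.7986545562744141), (22.076391220092773, 27.963716506958008), 52.818172454833984)
```

View pics/w1.png

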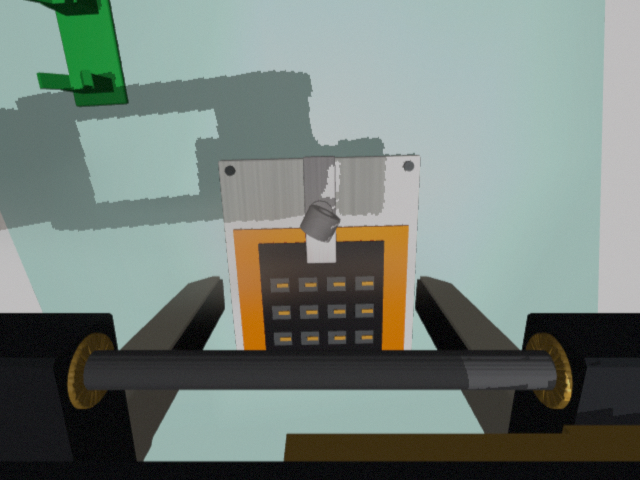

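```bash
cat >> h.py <<'E'
from scipy.optimize import least_squares
def fit_eye(P,c0=(.602,0),verbose=1):
    q=P.reshape(-1,3); q=q[(q[:,2]>.068)&(q[:,2]<.1)&(np.hypot(q[:,0]-c0[0],q[:,1]-c0[1])<.022)]
    best=None
    for a0 in np.radians(range(0,180,20)):
        def f(p):
            a=p[2]; e=q[:,:2]-p[:2]; l=e@[np.cos(a),np.sin(a)]; r=np.hypot(e@[-np.sin(a),np.cos(a)],q[:,2]-p[3])-.0145
            return np.r_[np.where(abs(l)<.011,r,np.maximum(r,0)), np.maximum(abs(l)-.011,0)]*1e3
        o=least_squares(f,[*c0,a0,.078],loss="soft_l1")
        if verbose: print(np.degrees(a0).round(),round(o.cost,1),o.x[:2],np.degrees(o.x[2])%180,o.x[3])
        if best is None or o.cost<best.cost: best=o
    return best.x
E
python3 - <<'E'
from h import *
z=np.load("w1.npz"); im,d,K,C=[z[k] for k in("im","d","K","C")]; P=cloud(d,K,C)
fit_eye(P)
save("w1c",cv2.resize(im[185:255,270:375],None,fx=6,fy=6,interpolation=cv2.INTER_CUBIC))
E
```

```text
0.0 709.7 [ 0.6025 -0.0007] 53.00633843721098 0.0775978026131069
20.0 670.6 [ 0.6021 -0.0012] 53.81130910487025 0.07758823673079117
40.0 646.7 [ 0.6022 -0.0009] 57.20392437568068 0.07759995423376059
60.0 712.0 [ 0.6024 -0.0009] 53.3576750925228 0.07759294109576477
80.0 709.5 [ 0.6025 -0.0007] 53.759543839522564 0.07760352895470579
100.0 710.4 [ 0.6025 -0.0008] 53.48973412593167 0.0775985821532317
120.0 1169.2 [ 0.6012 -0.0002] 118.66704353639254 0.07755943364249299
140.0 987.9 [ 0.6006 -0.0015] 139.84582337003482 0.07757686899871646
160.0 969.4 [ 0.6009 -0.002 ] 150.93188721418477 0.07762073356032104
```

View pics/w1c.png

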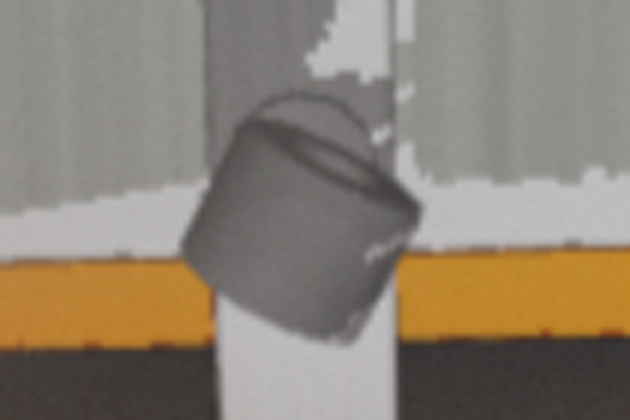

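Eye at about (320,222) px; the tube axis is at about 53.5° in world, centre (0.602,-0.001,0.078), which fits the given height. I will insert with the bar pointing at −126.5°. Next, look at the bar.

```bash
python3 - <<'E'
from h import *
goto([.535,.32,.21],80)
E
```

```text
t 2.1 pos [ 0.6002 -0.0002  0.2294] d [ 0.3038 -0.1202  0.0196] rot [-0.0007 -0.0004 -0.0013]
```

Request:
move_arm(deltas=[0.304, -0.12, 0.02, 0, 0, 0, 1, 0.304, -0.12, 0.02, 0, 0, 0, 1, 0.304, -0.12, 0.02, 0, 0, 0, 1, 0.304, -0.12, 0.02, 0, 0, 0, 1, 0.304, -0.12, 0.02, 0, 0, 0, 1, 0.304, -0.12, 0.02, 0, 0, 0, 1, 0.304, -0.12, 0.02, 0, 0, 0, 1, 0.304, -0.12, 0.02, 0, 0, 0, 1])

```text
t: 3.1
tool_pos: [0.5354, 0.319, 0.2099]
orientation: [2.407, 2.018, 0.0]
force: [0.8, 0.1, 0.1]
opening: 0.0928
gripper_force: 0.0
```

```bash
python3 - <<'E'
from h import *
s=robot.read_state(); print(s["t"],s["tool_pos"],s["q"])
im,d,K,C=cam("wrist"); save("w2",im); P=cloud(d,K,C); np.savez("w2.npz",im=im,d=d,K=K,C=C)
for l in ["bar","bar_grip","bar_tip","rest"]: print(l,[ (r["uv"],round(r["confidence"],2),P[int(r["uv"][1]),int(r["uv"][0])]) for r in robot.recognise("wrist",l)])
E
```

```text
3.1 [0.5354 0.319  0.2099] [ 0.4554  0.2016  1.445  -0.0005  1.4948  0.6309]
bar [([317.1, 200.3], 0.86, array([0.537 , 0.3389, 0.0499])), ([424.7, 44.3], 0.8, array([0.6485, 0.4489, 0.0169])), ([127.3, 177.8], 0.61, array([0.3664, 0.3852, 0.0183]))]
bar_grip [([314.4, 197.3], 0.86, array([0.535 , 0.3421, 0.051 ])), ([127.3, 182.1], 0.65, array([0.3651, 0.3808, 0.0186])), ([527.4, 261.6], 0.64, array([0.7264, 0.2398, 0.0228])), ([423.8, 45.9], 0.59, array([0.6472, 0.4481, 0.0181]))]
bar_tip [([129.4, 183.4], 0.83, array([0.3662, 0.3795, 0.0177])), ([425.0, 46.7], 0.61, array([0.6489, 0.4471, 0.0179])), ([315.3, 200.7], 0.59, array([0.5353, 0.3393, 0.0505]))]
rest [([321.6, 253.8], 0.89, array([0.5298, 0.2773, 0.0064])), ([235.2, 341.0], 0.69, array([0.4359, 0.2185, 0.0495]))]
```

View pics/w2.png

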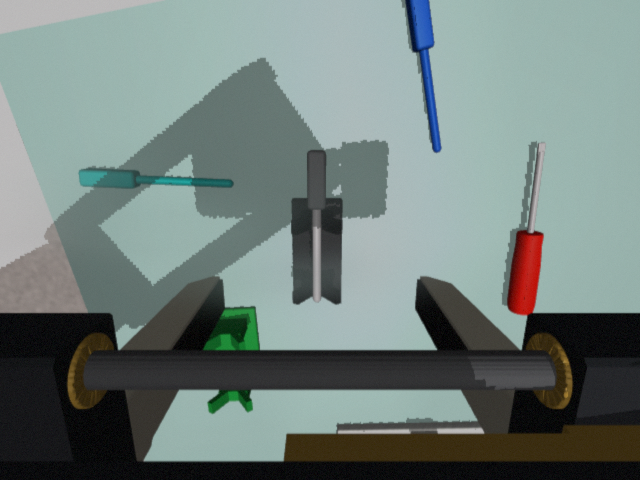

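The steel bar: handle (316,150)–(316,208), rod running to the tip (317,298), in the black rest, almost exactly along tool x. Blue (424,60) and teal (150,180) bars and the green rest are decoys.

```bash
python3 - <<'E'
from h import *
z=np.load("w2.npz"); im,d,K,C=[z[k] for k in("im","d","K","C")]; P=cloud(d,K,C)
q=P[145:215,300:335].reshape(-1,3); q=q[(q[:,2]>.047)&(q[:,2]<.058)]
h=cv2.minAreaRect((q[:,:2]*1000).astype(np.float32)); print(len(q),q.mean(0),h,q[:,2].max())
rr=P[212:296,308:326].reshape(-1,3); rr=rr[(rr[:,2]>.0435)&(rr[:,2]<.05)]; print(len(rr),rr.mean(0),rr.min(0),rr.max(0))
a=np.vstack([q,rr])[:,:2]; 
vx,vy,x0,y0=cv2.fitLine(a.astype(np.float32),cv2.DIST_L2,0,1e-4,1e-4).ravel(); print("line",np.degrees(np.arctan2(vy,vx)),x0,y0)
l=(q[:,:2]-[x0,y0])@[vx,vy]; l2=(rr[:,:2]-[x0,y0])@[vx,vy]; print("ends",np.percentile(l,[1,99]),np.percentile(l2,[1,99]))
for s in np.percentile(l,[1,50,99]): print([x0+s*vx,y0+s*vy])
p=ray_z((317,298.5),.042,K,C); print("tip",p, ray_z((316,150.5),.051,K,C), ray_z((316,208),.051,K,C))
E
```

```text
1094 [0.5392 0.3558 0.0503] ((538.7760009765625, 354.1954040527344), (50.95968246459961, 15.53430461883545), 80.043701171875) 0.053206819003998984
644 [0.5276 0.2897 0.0452] [0.5173 0.2489 0.0435] [0.54   0.3282 0.0485]
line 80.0554 0.5349155 0.3313037
ends [0.0001 0.0486] [-0.0822 -0.0038]
[np.float64(0.5349249691964385), np.float64(0.3313576547135111)]
[np.float64(0.5392250069865245), np.float64(0.35588303776732555)]
[np.float64(0.5433126866643598), np.float64(0.37919723052426785)]
tip [0.5202 0.245  0.042 ] [0.5434 0.3797 0.051 ] [0.535  0.3324 0.051 ]
```

```bash
python3 - <<'E'
from h import *
goto([.539,.3553,.034],80.05)
E
```

```text
t 3.35 pos [0.5358 0.3189 0.2099] d [ 0.0364 -0.0033  0.1759] rot [ 0.0003 -0.0001 -0.003 ]
```

Request:
move_arm(deltas=[0.036, -0.003, 0.05, 0, 0, 0, 1, 0.036, -0.003, 0.1, 0, 0, 0, 1, 0.036, -0.003, 0.14, 0, 0, 0, 1, 0.036, -0.003, 0.165, 0, 0, 0, 1, 0.036, -0.003, 0.176, 0, 0, 0, 1, 0.036, -0.003, 0.176, 0, 0, 0, 1, 0.036, -0.003, 0.176, 0, 0, 0, 0, 0.036, -0.003, 0.176, 0, 0, 0, 0, 0.036, -0.003, 0.176, 0, 0, 0, 0, 0.036, -0.003, 0.176, 0, 0, 0, 0, 0.036, -0.003, 0.176, 0, 0, 0, 0, 0.036, -0.003, 0.176, 0, 0, 0, 0], squeeze=30)

```text
t: 4.85
tool_pos: [0.5385, 0.3559, 0.0336]
orientation: [-2.407, -2.019, 0.0]
force: [0.4, -0.3, -0.2]
opening: 0.0374
gripper_force: 0.0
```

```bash
python3 - <<'E'
from h import *
s=robot.read_state(); print({k:np.round(s[k],4) for k in("t","tool_pos","orientation","force","wrist_torque","opening","gripper_force")})
E
```

```text
{'t': np.float64(4.85), 'tool_pos': array([0.5385, 0.3559, 0.0336]), 'orientation': array([-2.407 , -2.0188,  0.0002]), 'force': array([ 0.3618, -0.2795, -0.1596]), 'wrist_torque': array([-0.0922,  0.1139,  0.0045]), 'opening': np.float64(0.0374), 'gripper_force': np.float64(0.0)}
```

Request:
move_arm(deltas=[0, 0, 0, 0, 0, 0, 0, 0, 0, 0, 0, 0, 0, 0, 0, 0, 0, 0, 0, 0, 0, 0, 0, 0, 0, 0, 0, 0, 0, 0, 0, 0, 0, 0, 0, 0, 0, -0.02, 0, 0, 0, 0, 0, 0, -0.06, 0, 0, 0, 0, 0, 0, -0.1, 0, 0, 0, 0, 0, 0, -0.12, 0, 0, 0, 0, 0, 0, -0.12, 0, 0, 0, 0])

```text
t: 6.1
tool_pos: [0.5398, 0.3566, 0.1562]
orientation: [2.406, 2.018, 0.007]
force: [0.7, 0.8, -1.4]
opening: 0.0157
gripper_force: 30.0
```

```bash
python3 - <<'E'
from h import *
goto([.602,-.001,.25],80.05)
print(np.array(robot.read_state()["gripper_force"]))
# target over eye: bar x at -126.5deg, tip 20 mm short of the tube mouth -> eye at x=90+11+25 in bar; grip 25 behind origin
e=np.array([.6023,-.0009]);u=np.array([np.cos(np.radians(53.5)),np.sin(np.radians(53.5))])
p=e+u*(.126+.025); print(p)
goto([*p,.0696+.05],53.5)
E
```

```text
t 6.1 pos [0.5398 0.3566 0.1562] d [-0.3411  0.1239 -0.0943] rot [ 0.0034 -0.0027 -0.0013]
29.98335063457489
[0.6921 0.1205]
t 6.1 pos [0.5398 0.3566 0.1562] d [-0.2061  0.191   0.0367] rot [ 0.0027 -0.0034  0.4621]
```

Request:
move_arm(deltas=[-0.05, 0.045, 0, 0, 0, 0.15, 0, -0.1, 0.09, 0.01, 0, 0, 0.3, 0, -0.15, 0.135, 0.02, 0, 0, 0.46, 0, -0.19, 0.175, 0.03, 0, 0, 0.462, 0, -0.206, 0.191, 0.037, 0, 0, 0.462, 0, -0.206, 0.191, 0.037, 0, 0, 0.462, 0, -0.206, 0.191, 0.037, 0, 0, 0.462, 0, -0.206, 0.191, 0.037, 0, 0, 0.462, 0])

```text
t: 7.1
tool_pos: [0.69, 0.1212, 0.1163]
orientation: [-2.804, -1.416, 0.001]
force: [0.3, -0.3, -1.3]
opening: 0.0158
gripper_force: 30.0
```

```bash
python3 - <<'E'
from h import *
s=robot.read_state(); print(s["t"],s["tool_pos"],s["force"],s["q"])
im,d,K,C=cam("wrist"); save("w3",im); P=cloud(d,K,C); np.savez("w3.npz",im=im,d=d,K=K,C=C,tp=s["tool_pos"],o=s["orientation"])
im,d,K,C=cam("scene"); save("s3",im); np.savez("s3.npz",im=im,d=d,K=K,C=C)
E
```

```text
7.1 [0.69   0.1212 0.1163] [ 0.2655 -0.257  -1.3145] [0.1007 0.4694 1.2904 0.0003 1.3824 0.736 ]
```

View pics/w3.png

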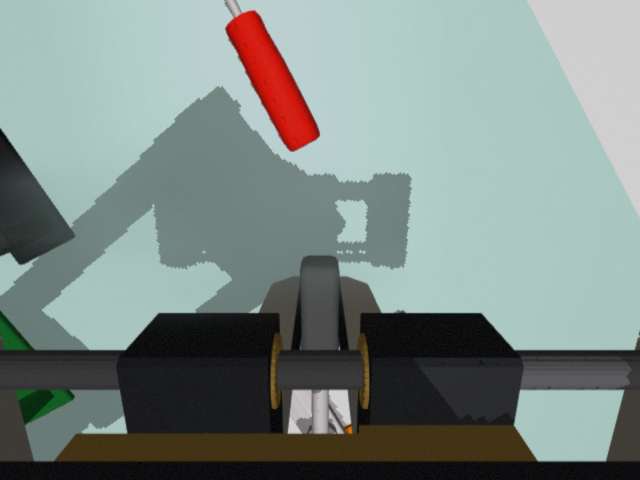

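The wrist view shows the handle between the pads (320,260–350) with the eye hidden below. I use the handle's known place in the hand to check the camera bias, then compare rod and eye in the scene view.

```bash
python3 - <<'E'
from h import *
z=np.load("w3.npz"); d,K,C=[z[k] for k in("d","K","C")]; P=cloud(d,K,C)
T=Rn.from_rotvec(z["o"]); L=T.inv().apply((P.reshape(-1,3)-z["tp"])).reshape(P.shape)
q=L[250:350,285:355].reshape(-1,3); q=q[(q[:,2]<-.008)&(q[:,2]>-.03)&(abs(q[:,1])<.02)]
print(len(q),np.percentile(q,[1,25,50,75,99],axis=0), cv2.minAreaRect((q[:,:2]*1000).astype(np.float32)))
r=L[385:432,300:345].reshape(-1,3); r=r[(abs(r[:,2]+.012)<.012)&(abs(r[:,1])<.012)]; print("rod",len(r),r.mean(0) if len(r) else 0,np.percentile(r,[1,99],axis=0))
for n in ("s3",):
    z=np.load(n+".npz"); im,d,K,C=[z[k] for k in("im","d","K","C")]; P=cloud(d,K,C)
    e=np.array([.6023,-.0009]);u=np.array([np.cos(np.radians(53.5)),np.sin(np.radians(53.5))])
    w=P[...,:2]-e; l=w@u; s=w@[-u[1],u[0]]
    m=(abs(s)<.012)&(l>.03)&(l<.13)&(P[...,2]>.105)&(P[...,2]<.135); print(n,m.sum())
    if m.sum():
        print("rod l range",np.percentile(l[m],[1,99]),"side fit",np.polyfit(l[m],s[m],1),"z fit",np.polyfit(l[m],P[...,2][m],1), "ztop",np.percentile(P[...,2][m],[50,95]))
    E=fit_eye(P,verbose=0); print("eye scene",E[:2],np.degrees(E[2])%180,E[3])
    pr=lambda X:(K@(C[:3,:3].T@(np.array(X)-C[:3,3]))); v=pr([.602,-.001,.09]); v=(v[:2]/v[2]).astype(int); print(v)
    save("s3c",cv2.resize(im[v[1]-70:v[1]+50,v[0]-80:v[0]+80],None,fx=5,fy=5,interpolation=cv2.INTER_CUBIC))
E
```

```text
4309 [[-0.012  -0.0129 -0.0288]
 [-0.     -0.0047 -0.0175]
 [ 0.009   0.0001 -0.0168]
 [ 0.0153  0.0051 -0.016 ]
 [ 0.0245  0.0134 -0.0087]] ((5.297830581665039, -0.7912197113037109), (40.51544189453125, 28.43821144104004), 15.90479564666748)
rod 711 [-0.0481  0.0005 -0.0112] [[-0.06   -0.0032 -0.013 ]
 [-0.0367  0.0043 -0.0084]]
s3 39
rod l range [0.076  0.1283] side fit [-0.0073  0.0031] z fit [0.08   0.1201] ztop [0.1285 0.1327]
eye scene [0.602 0.   ] 0.0 0.078
[264 224]
```

View pics/s3c.png

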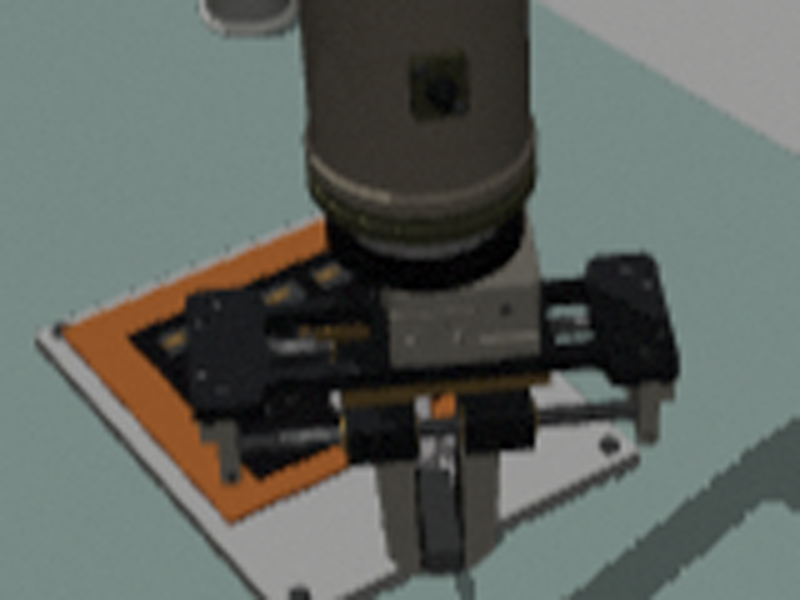

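```bash
python3 - <<'E'
from h import *
e=np.array([.6023,-.0009]);u=np.array([np.cos(np.radians(53.5)),np.sin(np.radians(53.5))])
goto([*(e+u*(.126+.025)),.070],53.5)
E
python3 -c "
from h import *
print(robot.read_state()['force'],robot.read_state()['wrist_torque'])"
```

```text
t 7.2 pos [0.6904 0.1211 0.1169] d [0.0005 0.0018 0.0469] rot [ 0.0002 -0.0003  0.0017]
[-0.2025 -0.3648 -0.4764] [-0.0384  0.1194  0.0086]
```

Request:
move_arm(deltas=[0, 0.002, 0.025, 0, 0, 0, 0, 0, 0.002, 0.047, 0, 0, 0, 0, 0, 0.002, 0.047, 0, 0, 0, 0, 0, 0.002, 0.047, 0, 0, 0, 0, 0, 0.002, 0.047, 0, 0, 0, 0])

```text
t: 7.82
tool_pos: [0.6932, 0.1188, 0.0711]
orientation: [2.805, 1.414, 0.003]
force: [0.8, 0.4, -0.5]
opening: 0.0161
gripper_force: 30.0
```

```bash
python3 - <<'E'
from h import *
e=np.array([.6023,-.0009]);u=np.array([np.cos(np.radians(53.5)),np.sin(np.radians(53.5))])
goto([*(e+u*(.126+.025)),.070],53.5)
goto([*(e+u*(.045+.025)),.070],53.5)
s=robot.read_state(); print(s["force"],s["wrist_torque"])
im,d,K,C=cam("top"); P=cloud(d,K,C)
w=P[...,:2]-e; l=w@u; sd=w@[-u[1],u[0]]
m=(abs(sd)<.015)&(l>.02)&(l<.11)&(P[...,2]>.06)&(P[...,2]<.09); print(m.sum(),np.percentile(l[m],[1,99]) if m.sum() else 0, np.polyfit(l[m],sd[m],1), P[...,2][m].max())
E=fit_eye(P,verbose=0); print("eye",E[:2],np.degrees(E[2])%180,E[3])
for r,n in ((robot.recognise("top","eye"),"eye"),(robot.recognise("top","bar_tip"),"tip")): print(n,[(x["uv"],x["confidence"]) for x in r][:3])
save("t4",cv2.resize(im[180:255,340:440],None,fx=6,fy=6,interpolation=cv2.INTER_CUBIC))
E
```

```text
t 7.83 pos [0.6932 0.1188 0.0711] d [ 0.0007 -0.0019  0.0011] rot [ 0.0016 -0.0014  0.0002]
t 7.83 pos [0.6932 0.1188 0.0711] d [-0.0803 -0.0019  0.001 ] rot [ 0.0016 -0.0014  0.0002]
[ 0.8399  0.4472 -0.4583] [-0.0498  0.1092  0.043 ]
56 [0.062  0.1088] [-0.0172 -0.0013] 0.08937035123874115
eye [ 0.6021 -0.003 ] 47.19847490875892 0.07882399191354933
eye [([382.3, 218.2], 0.42)]
tip [([208.0, 200.8], 0.74), ([235.3, 307.3], 0.69), ([355.2, 197.1], 0.42)]
```

View pics/t4.png

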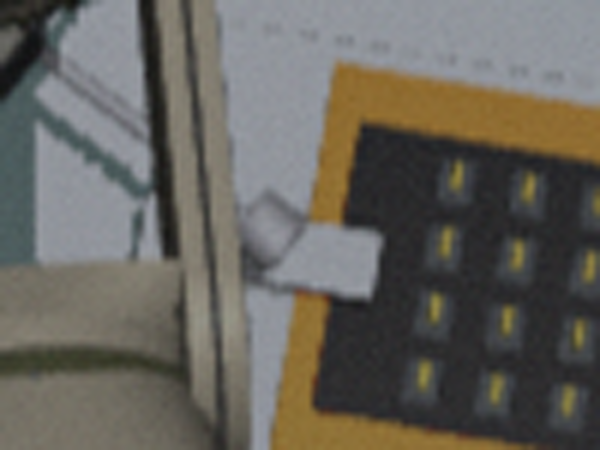

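Request:
move_arm(deltas=[0, 0, 0, 0, 0, 0, 0, 0, 0, 0, 0, 0, 0, 0, 0, 0, 0, 0, 0, 0, 0])

```text
t: 8.35
tool_pos: [0.6923, 0.1186, 0.0696]
orientation: [-2.805, -1.414, 0.0]
force: [-0.2, 0.7, -1.0]
opening: 0.0156
gripper_force: 30.0
```

```bash
python3 - <<'E'
from h import *
e=np.array([.6023,-.0009]);u=np.array([np.cos(np.radians(53.5)),np.sin(np.radians(53.5))])
for i in range(4):
    goto([*(e+u*(.126+.025)),.070],53.5); cam("wrist")
s=robot.read_state(); print(s["force"],s["wrist_torque"])
E
```

```text
t 8.35 pos [0.6923 0.1186 0.0696] d [ 0.0014 -0.0013 -0.0004] rot [-0.0001  0.0001  0.    ]
t 8.4 pos [0.6923 0.1186 0.0696] d [ 0.0014 -0.0012 -0.0004] rot [-0.0001  0.0001  0.    ]
t 8.45 pos [0.6923 0.1186 0.0696] d [ 0.0014 -0.0013 -0.0004] rot [-0.0001  0.0001  0.    ]
t 8.5 pos [0.6923 0.1187 0.0696] d [ 0.0013 -0.0012 -0.0004] rot [-0.0001  0.      0.0001]
[-0.6566 -0.3079 -0.3254] [-0.0681  0.096  -0.0199]
```

Request:
move_arm(deltas=[0, -0.001, 0, 0, 0, 0, 0, -0.01, -0.001, 0, 0, 0, 0, 0, -0.018, -0.001, 0, 0, 0, 0, 0, -0.022, -0.001, 0, 0, 0, 0, 0, -0.026, -0.001, 0, 0, 0, 0, 0, -0.03, -0.001, 0, 0, 0, 0, 0, -0.034, -0.001, 0, 0, 0, 0, 0, -0.038, -0.001, 0, 0, 0, 0, 0, -0.04, -0.001, 0, 0, 0, 0, 0, -0.04, -0.001, 0, 0, 0, 0, 0])

```text
t: 9.8
tool_pos: [0.6677, 0.0869, 0.0696]
orientation: [2.805, 1.414, -0.0]
force: [-0.3, 0.3, -0.2]
opening: 0.0157
gripper_force: 30.0
```

```bash
python3 - <<'E'
from h import *
e=np.array([.6023,-.0009]);u=np.array([np.cos(np.radians(53.5)),np.sin(np.radians(53.5))])
goto([*(e+u*(.045+.025)),.070],53.5)
s=robot.read_state(); print(s["force"],s["wrist_torque"])
E
```

```text
t 9.8 pos [0.6677 0.0869 0.0696] d [-0.0395 -0.0003 -0.0004] rot [ 0.      0.     -0.0001]
[-0.2982  0.2869 -0.1617] [0.0266 0.1079 0.02  ]
```

No contact so far; continue.

Request:
move_arm(deltas=[-0.006, 0, 0, 0, 0, 0, 0, -0.012, 0, 0, 0, 0, 0, 0, -0.018, 0, 0, 0, 0, 0, 0, -0.024, 0, 0, 0, 0, 0, 0, -0.03, 0, 0, 0, 0, 0, 0, -0.036, 0, 0, 0, 0, 0, 0, -0.04, 0, 0, 0, 0, 0, 0, -0.04, 0, 0, 0, 0, 0, 0, -0.04, 0, 0, 0, 0, 0, 0])

```text
t: 10.92
tool_pos: [0.6441, 0.055, 0.0697]
orientation: [-2.805, -1.414, -0.0]
force: [-0.2, -0.1, -1.0]
opening: 0.0155
gripper_force: 30.0
```

```bash
cat >> h.py <<'E'
def arc(b0,db,n,cum=True,r=.070,c=(.6023,-.0009),z=None):
    "rows (dx,dy,rz) turning tool about eye axis by db (rad, + clockwise) from current tool pose"
    s=robot.read_state(); M=Rn.from_rotvec(s["orientation"]); p=np.array(s["tool_pos"])
    a=np.arctan2(*(M.as_matrix()[:2,0][::-1])); pe=M.inv().apply(np.r_[c,p[2]]-p)
    print("t",round(s["t"],2),"ang",np.degrees(a).round(2),"eye in tool",pe,"F",np.array(s["force"]).round(2),"M",np.array(s["wrist_torque"]).round(3))
    F=np.array(s["force"]);rr=p-np.r_[c,p[2]]; print("torque about eye axis",np.cross(rr,F)[2]+s["wrist_torque"][2], "F tool",M.inv().apply(F).round(2))
    for k in range(1,n+1):
        t=db*k/n; R=np.array([[np.cos(t),-np.sin(t)],[np.sin(t),np.cos(t)]]); q=pe[:2]-R@pe[:2]; print(np.r_[q,t].round(4).tolist())
E
python3 - <<'E'
from h import *
im,d,K,C=cam("top"); save("t5",cv2.resize(im[180:255,340:440],None,fx=6,fy=6,interpolation=cv2.INTER_CUBIC))
arc(0,.4,8)
E
```

```text
t 10.97 ang 53.51 eye in tool [-0.0699 -0.0003 -0.    ] F [-0.06  0.19 -1.18] M [-0.055  0.068  0.038]
torque about eye axis 0.04865977025967606 F tool [ 0.12 -0.16  1.18]
[-0.0001, 0.0035, 0.05]
[-0.0004, 0.007, 0.1]
[-0.0008, 0.0104, 0.15]
[-0.0014, 0.0139, 0.2]
[-0.0022, 0.0173, 0.25]
[-0.0032, 0.0206, 0.3]
[-0.0043, 0.0239, 0.35]
[-0.0056, 0.0272, 0.4]
```

View pics/t5.png

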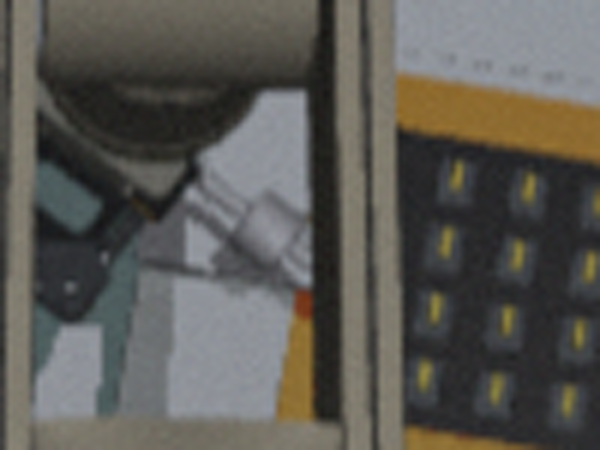

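Request:
move_arm(deltas=[0, 0.0035, 0, 0, 0, 0.05, 0, -0.0004, 0.007, 0, 0, 0, 0.1, 0, -0.0008, 0.0104, 0, 0, 0, 0.15, 0, -0.0014, 0.0139, 0, 0, 0, 0.2, 0, -0.0022, 0.0173, 0, 0, 0, 0.25, 0, -0.0022, 0.0173, 0, 0, 0, 0.25, 0])

```text
t: 11.72
tool_pos: [0.6567, 0.0431, 0.0696]
orientation: [-2.959, -1.054, -0.0]
force: [-0.7, 1.5, -0.6]
opening: 0.0157
gripper_force: 30.0
```

```bash
python3 - <<'E'
from h import *
arc(0,.2,4)
E
```

```text
t 11.72 ang 39.19 eye in tool [-0.0699 -0.0003 -0.    ] F [-0.68  1.52 -0.65] M [ 0.132  0.093 -0.047]
torque about eye axis 0.06500746488085701 F tool [ 0.43 -1.61  0.65]
[-0.0001, 0.0035, 0.05]
[-0.0004, 0.007, 0.1]
[-0.0008, 0.0105, 0.15]
[-0.0014, 0.0139, 0.2]
```

Request:
move_arm(deltas=[0, 0.0018, 0, 0, 0, 0.025, 0, -0.0001, 0.0035, 0, 0, 0, 0.05, 0, -0.0002, 0.0053, 0, 0, 0, 0.075, 0, -0.0004, 0.007, 0, 0, 0, 0.1, 0])

```text
t: 12.22
tool_pos: [0.6607, 0.0372, 0.0696]
orientation: [-3.009, -0.902, -0.0]
force: [0.2, 0.5, -0.8]
opening: 0.0159
gripper_force: 30.0
```

```bash
python3 - <<'E'
from h import *
arc(0,.1,2)
E
```

```text
t 12.22 ang 33.36 eye in tool [-0.0698 -0.0003 -0.    ] F [ 0.18  0.53 -0.78] M [ 0.333  0.099 -0.021]
torque about eye axis 0.0025334763019395842 F tool [ 0.44 -0.34  0.78]
[-0.0001, 0.0035, 0.05]
[-0.0004, 0.007, 0.1]
```

Request:
move_arm(deltas=[0, 0.0018, 0, 0, 0, 0.025, 0, -0.0001, 0.0035, 0, 0, 0, 0.05, 0, -0.0002, 0.0053, 0, 0, 0, 0.075, 0])

```text
t: 12.6
tool_pos: [0.6635, 0.0326, 0.0696]
orientation: [-3.041, -0.788, 0.0]
force: [-0.2, 2.0, -1.1]
opening: 0.0157
gripper_force: 30.0
```

```bash
python3 - <<'E'
from h import *
arc(0,.1,2)
E
```

```text
t 12.6 ang 29.06 eye in tool [-0.0698 -0.0004 -0.    ] F [-0.23  2.01 -1.12] M [0.361 0.06  0.066]
torque about eye axis 0.1963721147620866 F tool [ 0.77 -1.87  1.12]
[-0.0001, 0.0035, 0.05]
[-0.0004, 0.007, 0.1]
```

Resistance is about the running torque. Continue in small steps, watching the force.

Request:
move_arm(deltas=[0, 0.0014, 0, 0, 0, 0.02, 0, -0.0001, 0.0028, 0, 0, 0, 0.04, 0, -0.0001, 0.0028, 0, 0, 0, 0.04, 0])

```text
t: 12.98
tool_pos: [0.6648, 0.0301, 0.0696]
orientation: [-3.056, -0.729, -0.0]
force: [0.1, 2.1, -1.6]
opening: 0.0158
gripper_force: 30.0
```

```bash
cat >> h.py <<'E'
def feel(n=4):
    A=[]
    for i in range(n):
        s=robot.read_state(); M=Rn.from_rotvec(s["orientation"]); p=np.array(s["tool_pos"])
        A.append(np.r_[M.inv().apply(s["force"]),M.inv().apply(s["wrist_torque"])]); 
        if i<n-1: robot.read_camera("wrist")
    a=np.degrees(np.arctan2(*(M.as_matrix()[:2,0][::-1]))); print("t",round(s["t"],2),"turned",round(np.radians(53.5-a),3),"eye in tool",M.inv().apply(np.r_[.6023,-.0009,p[2]]-p).round(4),"\nF,M tool mean",np.mean(A,0).round(3),"sd",np.std(A,0).round(2))
E
python3 -c "
from h import *
feel()"
```

```text
t 13.12 turned 0.465 eye in tool [-0.0697 -0.0005 -0.    ] 
F,M tool mean [ 1.431 -2.082  1.443  0.352  0.186  0.057] sd [0.24 0.25 0.23 0.04 0.03 0.01]
```

Request:
move_arm(deltas=[0, 0.0014, 0, 0, 0, 0.02, 0, -0.0001, 0.0028, 0, 0, 0, 0.04, 0, -0.0001, 0.0028, 0, 0, 0, 0.04, 0])

```text
t: 13.5
tool_pos: [0.666, 0.0275, 0.0697]
orientation: [-3.07, -0.667, -0.0]
force: [0.2, 2.0, -1.3]
opening: 0.0158
gripper_force: 30.0
```

```bash
python3 -c "
from h import *
feel(3)"
```

```text
t 13.6 turned 0.505 eye in tool [-0.0697 -0.0005 -0.    ] 
F,M tool mean [ 1.209 -1.95   1.529  0.372  0.169  0.053] sd [0.38 0.2  0.21 0.01 0.01 0.03]
```

Request:
move_arm(deltas=[0, 0.0014, 0, 0, 0, 0.02, 0, -0.0001, 0.0028, 0, 0, 0, 0.04, 0, -0.0001, 0.0035, 0, 0, 0, 0.05, 0, -0.0001, 0.0035, 0, 0, 0, 0.05, 0])

```text
t: 14.1
tool_pos: [0.6673, 0.0243, 0.0696]
orientation: [-3.085, -0.591, -0.0]
force: [0.4, 2.2, -2.4]
opening: 0.0158
gripper_force: 30.0
```

```bash
python3 -c "
from h import *
feel(2)"
```

```text
t 14.15 turned 0.555 eye in tool [-0.0697 -0.0005  0.    ] 
F,M tool mean [ 1.148 -2.082  1.892  0.375  0.192  0.052] sd [0.03 0.18 0.54 0.01 0.01 0.02]
```

Request:
move_arm(deltas=[0, 0.0014, 0, 0, 0, 0.02, 0, -0.0001, 0.0028, 0, 0, 0, 0.04, 0, -0.0001, 0.0035, 0, 0, 0, 0.05, 0, -0.0001, 0.0035, 0, 0, 0, 0.05, 0])

```text
t: 14.65
tool_pos: [0.6685, 0.021, 0.0696]
orientation: [-3.099, -0.514, 0.0]
force: [0.1, 2.8, -2.3]
opening: 0.0157
gripper_force: 30.0
```

```bash
python3 -c "
from h import *
feel(2)"
```

```text
t 14.7 turned 0.605 eye in tool [-0.0697 -0.0005  0.    ] 
F,M tool mean [ 1.255 -1.942  2.193  0.36   0.185  0.008] sd [0.23 0.64 0.11 0.02 0.01 0.  ]
```

Request:
move_arm(deltas=[0, 0.0014, 0, 0, 0, 0.02, 0, -0.0001, 0.0028, 0, 0, 0, 0.04, 0, -0.0001, 0.0035, 0, 0, 0, 0.05, 0, -0.0001, 0.0035, 0, 0, 0, 0.05, 0])

```text
t: 15.2
tool_pos: [0.6695, 0.0177, 0.0696]
orientation: [-3.111, -0.436, 0.0]
force: [1.3, 2.6, -2.9]
opening: 0.0157
gripper_force: 30.0
```

```bash
python3 -c "
from h import *
feel(2)"
```

```text
t 15.25 turned 0.655 eye in tool [-0.0697 -0.0006 -0.    ] 
F,M tool mean [ 1.472 -2.046  2.433  0.368  0.169  0.009] sd [0.48 0.06 0.43 0.02 0.01 0.04]
```

Request:
move_arm(deltas=[0, 0.0014, 0, 0, 0, 0.02, 0, -0.0001, 0.0028, 0, 0, 0, 0.04, 0, -0.0001, 0.0035, 0, 0, 0, 0.05, 0, -0.0001, 0.0035, 0, 0, 0, 0.05, 0])

```text
t: 15.75
tool_pos: [0.6704, 0.0143, 0.0696]
orientation: [-3.121, -0.358, -0.0]
force: [1.8, 2.1, -2.0]
opening: 0.0162
gripper_force: 30.0
```

```bash
python3 -c "
from h import *
feel(2)"
```

```text
t 15.8 turned 0.705 eye in tool [-0.0697 -0.0006  0.    ] 
F,M tool mean [ 1.739 -1.91   2.568  0.386  0.223 -0.034] sd [0.51 0.27 0.52 0.02 0.02 0.03]
```

Request:
move_arm(deltas=[0, 0.0014, 0, 0, 0, 0.02, 0, -0.0001, 0.0028, 0, 0, 0, 0.04, 0, -0.0001, 0.0035, 0, 0, 0, 0.05, 0, -0.0001, 0.0035, 0, 0, 0, 0.05, 0])

```text
t: 16.3
tool_pos: [0.671, 0.011, 0.0696]
orientation: [-3.129, -0.28, 0.0]
force: [0.9, 3.5, -2.7]
opening: 0.016
gripper_force: 30.0
```

```bash
python3 -c "
from h import *
feel(2)"
```

```text
t 16.35 turned 0.755 eye in tool [-0.0698 -0.0005 -0.    ] 
F,M tool mean [ 1.14  -2.959  2.735  0.533  0.158 -0.214] sd [0.31 0.28 0.01 0.03 0.06 0.02]
```

Torque about the eye jumped from about 0.13 to about 0.4 N m: the stop. Back off into the play.

Request:
move_arm(deltas=[-0.0001, -0.0028, 0, 0, 0, -0.04, 0, -0.0003, -0.0063, 0, 0, 0, -0.09, 0, -0.0008, -0.0105, 0, 0, 0, -0.15, 0, -0.0012, -0.0126, 0, 0, 0, -0.18, 0, -0.0012, -0.0126, 0, 0, 0, -0.18, 0, -0.0012, -0.0126, 0, 0, 0, -0.18, 0])

```text
t: 17.1
tool_pos: [0.6676, 0.0228, 0.0697]
orientation: [3.091, 0.559, -0.0]
force: [-0.2, 0.2, -0.1]
opening: 0.0157
gripper_force: 30.0
```

```bash
python3 -c "
from h import *
feel(3)
P=cloud(*cam('top')[1:]); E=fit_eye(P,verbose=0); print(E[:2],np.degrees(E[2])%180)"
```

```text
t 17.2 turned 0.575 eye in tool [-0.0695 -0.0007  0.    ] 
F,M tool mean [-0.073  0.159  0.285  0.043 -0.1   -0.001] sd [0.37 0.54 0.13 0.02 0.04 0.04]
[ 0.6022 -0.0031] 150.80387457218447
```

Request:
move_arm(deltas=[0.006, 0, 0, 0, 0, 0, 0, 0.014, 0, 0, 0, 0, 0, 0, 0.022, 0, 0, 0, 0, 0, 0, 0.03, 0, 0, 0, 0, 0, 0, 0.038, 0, 0, 0, 0, 0, 0, 0.046, 0, 0, 0, 0, 0, 0, 0.05, 0, 0, 0, 0, 0, 0, 0.05, 0, 0, 0, 0, 0, 0])

```text
t: 18.25
tool_pos: [0.7146, 0.0408, 0.0696]
orientation: [3.091, 0.561, -0.0]
force: [0.8, 1.1, -1.1]
opening: 0.0161
gripper_force: 30.0
```

```bash
python3 -c "
from h import *
feel(2)"
```

```text
t 18.3 turned 0.575 eye in tool [-0.1195 -0.0004  0.    ] 
F,M tool mean [ 0.3   -0.375  0.695  0.024 -0.083 -0.014] sd [0.83 0.36 0.39 0.01 0.   0.02]
```

Request:
move_arm(deltas=[0.01, 0, 0, 0, 0, 0, 0, 0.025, 0, 0, 0, 0, 0, 0, 0.04, 0, 0, 0, 0, 0, 0, 0.055, 0, 0, 0, 0, 0, 0, 0.06, 0, 0, 0, 0, 0, 0, 0.06, 0, 0, 0, 0, 0, 0, 0.06, 0, 0, 0, 0, 0, 0])

```text
t: 19.18
tool_pos: [0.7703, 0.0616, 0.0695]
orientation: [3.091, 0.56, -0.001]
force: [0.1, 0.2, -0.6]
opening: 0.0158
gripper_force: 30.0
```

```bash
python3 -c "
from h import *
feel(3)
im,d,K,C=cam('wrist'); z=robot.read_state(); P=cloud(d,K,C); np.savez('w6.npz',im=im,d=d,K=K,C=C,tp=z['tool_pos'],o=z['orientation'])
L=Rn.from_rotvec(z['orientation']).inv().apply(P.reshape(-1,3)-z['tool_pos']).reshape(P.shape)
r=L[385:432,290:355].reshape(-1,3); r=r[(abs(r[:,2]+.012)<.012)&(abs(r[:,1])<.012)]; print('rod',len(r),r.mean(0),np.polyfit(r[:,0],r[:,1],1),np.polyfit(r[:,0],r[:,2],1))
q=L[250:350,285:355].reshape(-1,3); q=q[(q[:,2]<-.013)&(q[:,2]>-.022)&(abs(q[:,1])<.007)]; print('h',len(q),np.percentile(q,[1,50,99],axis=0),np.polyfit(q[:,0],q[:,1],1),np.polyfit(q[:,0],q[:,2],1))
z3=np.load('w3.npz'); P=cloud(z3['d'],z3['K'],z3['C']); L=Rn.from_rotvec(z3['o']).inv().apply(P.reshape(-1,3)-z3['tp']).reshape(P.shape)
r=L[385:432,290:355].reshape(-1,3); r=r[(abs(r[:,2]+.012)<.012)&(abs(r[:,1])<.012)]; print('before rod',len(r),r.mean(0),np.polyfit(r[:,0],r[:,1],1),np.polyfit(r[:,0],r[:,2],1))
q=L[250:350,285:355].reshape(-1,3); q=q[(q[:,2]<-.013)&(q[:,2]>-.022)&(abs(q[:,1])<.007)]; print('h',len(q),np.percentile(q,[1,50,99],axis=0),np.polyfit(q[:,0],q[:,1],1),np.polyfit(q[:,0],q[:,2],1))
"
```

```text
t 19.27 turned 0.575 eye in tool [-0.1792 -0.0005  0.    ] 
F,M tool mean [ 0.106 -0.028  0.982 -0.016 -0.093 -0.001] sd [0.06 0.58 0.24 0.03 0.05 0.01]
rod 713 [-0.048   0.0002 -0.0112] [-0.0047  0.    ] [-0.0231 -0.0123]
h 2905 [[-0.012  -0.0068 -0.0182]
 [ 0.0074  0.0002 -0.0168]
 [ 0.0244  0.0069 -0.0137]] [0.0007 0.    ] [ 0.0187 -0.0169]
before rod 711 [-0.0481  0.0005 -0.0112] [-0.0045  0.0003] [-0.021  -0.0122]
h 2904 [[-0.012  -0.0068 -0.0183]
 [ 0.0078  0.0001 -0.0169]
 [ 0.0244  0.0069 -0.0137]] [0.0012 0.    ] [ 0.0183 -0.0169]
```

The bar sits in the grip as before. Return to the rest.

```bash
python3 -c "
from h import *
goto([.539,.3557,.12],80.05)"
```

```text
t 19.32 pos [0.7704 0.0615 0.0697] d [-0.1134 -0.3567 -0.0503] rot [-0.      0.0001 -1.0386]
```

Request:
move_arm(deltas=[0, 0, -0.05, 0, 0, 0, 0, -0.01, -0.03, -0.05, 0, 0, -0.12, 0, -0.03, -0.08, -0.05, 0, 0, -0.3, 0, -0.045, -0.14, -0.05, 0, 0, -0.48, 0, -0.06, -0.2, -0.05, 0, 0, -0.66, 0, -0.08, -0.25, -0.05, 0, 0, -0.84, 0, -0.095, -0.3, -0.05, 0, 0, -1.02, 0, -0.113, -0.357, -0.05, 0, 0, -1.039, 0, -0.113, -0.357, -0.05, 0, 0, -1.039, 0, -0.113, -0.357, -0.05, 0, 0, -1.039, 0, -0.113, -0.357, -0.05, 0, 0, -1.039, 0, -0.113, -0.357, -0.05, 0, 0, -1.039, 0])

```text
t: 20.82
tool_pos: [0.5403, 0.3552, 0.1196]
orientation: [2.407, 2.019, -0.0]
force: [1.2, -0.6, -1.6]
opening: 0.016
gripper_force: 30.0
```

Request:
move_arm(deltas=[0, 0, 0, 0, 0, 0, 0, 0, 0, 0, 0, 0, 0, 0])

```text
t: 21.08
tool_pos: [0.5397, 0.356, 0.1196]
orientation: [2.406, 2.02, -0.0]
force: [0.3, 0.1, -1.0]
opening: 0.016
gripper_force: 30.0
```

```bash
python3 -c "
from h import *
goto([.539,.3557,.034],80.05)
P=cloud(*cam('top')[1:]); E=fit_eye(P,verbose=0); print(E[:2],np.degrees(E[2])%180)"
```

```text
t 21.07 pos [0.5397 0.356  0.1196] d [-0.0004 -0.0007  0.0856] rot [-0.      0.0001 -0.    ]
[ 0.6018 -0.0041] 35.574728721010366
```

```bash
python3 -c "
from h import *
z=np.load('top.npz'); E=fit_eye(cloud(z['d'],z['K'],z['C']),c0=(.602,-.002),verbose=0); print('start',E[:2],np.degrees(E[2])%180)
z=np.load('w1.npz'); E=fit_eye(cloud(z['d'],z['K'],z['C']),verbose=0); print('wrist start',E[:2],np.degrees(E[2])%180)
im,d,K,C=cam('top'); E=fit_eye(cloud(d,K,C),c0=(.602,-.002),verbose=0); print('now',E[:2],np.degrees(E[2])%180)
"
```

```text
start [ 0.6025 -0.0023] 51.67993632049108
wrist start [ 0.6022 -0.0009] 57.20392437568068
now [ 0.6035 -0.0033] 13.626163114678503
```

Request:
move_arm(deltas=[0, -0.001, 0.02, 0, 0, 0, 0, 0, -0.001, 0.04, 0, 0, 0, 0, 0, -0.001, 0.055, 0, 0, 0, 0, 0, -0.001, 0.065, 0, 0, 0, 0, 0, -0.001, 0.073, 0, 0, 0, 0, 0, -0.001, 0.079, 0, 0, 0, 0, 0, -0.001, 0.083, 0, 0, 0, 0, 0, -0.001, 0.085, 0, 0, 0, 0, 0, -0.001, 0.085, 0, 0, 0, 0, 0, -0.001, 0.085, 0, 0, 0, 0])

```text
t: 22.42
tool_pos: [0.5387, 0.3566, 0.035]
orientation: [2.405, 2.021, 0.001]
force: [0.2, 0.0, -0.3]
opening: 0.016
gripper_force: 30.0
```

```bash
python3 -c "
from h import *
feel(2); print(robot.read_state()['tool_pos'])"
```

```text
t 22.48 turned -0.464 eye in tool [-0.3413  0.1242 -0.0001] 
F,M tool mean [ 0.065  0.07   0.689  0.037 -0.006 -0.033] sd [0.   0.13 0.42 0.01 0.03 0.02]
[0.5387 0.3566 0.035 ]
```

Request:
move_arm(deltas=[0, 0, 0.001, 0, 0, 0, 0, 0, 0, 0.001, 0, 0, 0, 0, 0, 0, 0.001, 0, 0, 0, 0.2, 0, 0, 0.001, 0, 0, 0, 0.4, 0, 0, 0.001, 0, 0, 0, 0.6, 0, 0, 0.001, 0, 0, 0, 0.6, 0, 0, 0.001, 0, 0, 0, 0.6, 0, 0, -0.02, 0, 0, 0, 0.6, 0, 0, -0.06, 0, 0, 0, 0.6, 0, 0, -0.12, 0, 0, 0, 0.6, -0.036, 0, -0.175, 0, 0, 0, 0.6, -0.036, 0, -0.175, 0, 0, 0, 1])

```text
t: 23.98
tool_pos: [0.5353, 0.3211, 0.2183]
orientation: [2.404, 2.018, 0.018]
force: [1.3, 0.0, -0.2]
opening: 0.0623
gripper_force: 0.0
```

```bash
python3 - <<'E'
from h import *
s=robot.read_state(); print(s["t"],s["tool_pos"],s["opening"])
im,d,K,C=cam("wrist"); P=cloud(d,K,C); save("w7",im)
q=P[130:320,295:345].reshape(-1,3); q=q[(q[:,2]>.047)&(q[:,2]<.058)&(q[:,1]>.325)]
print(len(q),q.mean(0),cv2.minAreaRect((q[:,:2]*1000).astype(np.float32)))
print([(r["uv"],round(r["confidence"],2),P[int(r["uv"][1]),int(r["uv"][0])]) for r in robot.recognise("wrist","bar")])
goto([.60,0,.21],80)
E
```

```text
23.975 [0.5353 0.3211 0.2183] 0.06226516583472002
1036 [0.5388 0.3565 0.0503] ((537.9384765625, 352.9609375), (54.28767395019531, 15.699729919433594), 80.20320129394531)
[([421.5, 47.5], 0.81, array([0.6506, 0.4519, 0.0166])), ([315.6, 202.9], 0.8, array([0.5363, 0.339 , 0.0501])), ([132.3, 181.7], 0.61, array([0.3684, 0.3835, 0.0188]))]
t 24.07 pos [0.5331 0.3211 0.2123] d [-0.3047  0.1214  0.002 ] rot [ 0.003  -0.0024  0.0008]
```

View pics/w7.png

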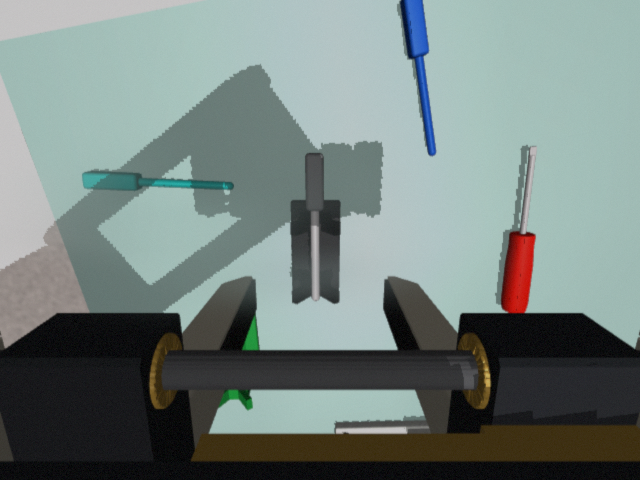

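The bar is back in both notches as at the start: handle (314,155–208), tip (315,298), same pixels, height and angle as before. I hand in.

```bash
python3 -c "
from plant import robot
print(robot.close_job())"
```

```text
the job is handed in; nothing more can be done
None
```

The job is handed in: I turned the eye clockwise with the bar to its firm stop (about 0.4 N m peak, a little over the 0.2–0.35 N m advised) and laid the bar back in both notches as it was; the judge gave no verdict, and I judged the collar home from the torque jump, not by sight.

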